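Open the dial lid and tip the steel balls out

ROBOT

A 6-joint arm with a two-finger parallel gripper is mounted at the origin on the work surface. World frame = base frame: x ahead of the robot, y to its left, z up, the work surface at z = 0. Lengths are in mm, angles in rad, forces in N, time in s.
With the tool pointing down it reaches from about 400 to 825 mm from the base axis. Payload 7 kg.
Tool frame: the origin (TCP) lies on the centre line of the jaws, within the pads' length; the fingertips stand 11 mm ahead of it and the grasp point (between the pads) lies 8 mm behind it (ctrl.tip_extent is the distance from the TCP to the fingertips, in mm); z points along the fingers, x is the direction in which the jaws open and shut, and the axes are right-handed (so a half turn about z gives the same grasp; the last joint's range is limited). The gripper opens to 85 mm and grips with 20 to 120 N. Pads are 22 mm wide; open, the fingers measure 114 mm over their backs; the gripper's body (76 mm by 85 mm) begins 54 mm behind the grasp point. The pads swing forward as they close: fully open they stand 13 mm farther back than shut.
Start: joints at [0.288, 0.359, 0.012, 0, -1.224, -0.288], TCP at [674.978, -0.019, 242.302] pointing down, gripper open.
Joint ranges: [-3.07, 3.07], [-1.43, 2.12], [-1.02, 1.25], [-3.03, 1.67], [-3.05, -0], [-3.03, 3.03]. Speed limits (rad/s): [2.39, 2.39, 3.01, 3.14, 3.14, 3.14].

INTERFACE

Orientations are given as a unit quaternion [w, x, y, z].
In Python, from rig import sensors, eyes, ctrl gives the robot as it stands.
- The arm moves only by the shell command python3 -m jog 'ROWS'. ROWS is JSON, a list of rows, each an object with "offset": the shift along the tool's x, y, z in cm, a list of three; "angular": the turn, a rotation vector about the tool's x, y, z in rad, a list of three; "gripper": the finger opening in cm, from 0 to 8.54. In form: [{"offset": [dx, dy, dz], "angular": [rx, ry, rz], "gripper": gripper}, ...]. A call has 1 to 20 rows; each row is the pose to reach, as a shift and turn from the pose commanded when the call began, along the tool's axes at that moment; what a row does not reach only later rows make up. A row lasts 1/8 s, in which the tool goes at most 62.5 mm and 10.7 degrees, less where a joint would pass 70% of its speed; a pose out of reach is approached as far as the arm can. A call with a gripper value outside its range is refused whole. The fingers move at their own pace and stop on an object; the grip force is fixed at half the most. Time passes only in rows, so rows that repeat a pose let the fingers close. It gives the time, the measured TCP pose, the force and the opening at its end, in the units of the state.
- sensors.read_state(): the state, without advancing time (a new reading comes with each control period).
- eyes.camera(name): name is "scene" or "side" or "wrist"; returns a dict with "img" (480x640x3 uint8, red, green, blue), "fx", "fy", "cx", "cy" (pixels), "origin" and "attitude" of the camera in the world. Camera axes: x right, y down, z forward; pixel columns grow to the right and rows downward; lengths in mm; the calibration is good to about 2 mm. A picture is of the moment at which its call begins. There is no depth.
- ctrl.job_done(): hands the job in, once; it reports no verdict.
The state is a dict: "time": time; "qpos": joint angles; "dq": joint speeds; "tau": joint torques, N m; "tool_pos": TCP position; "orientation": TCP orientation; "contact_force": force on the tool from outside, world axes, zero at the start; "ft_torque": the same for the moment, N m; "opening": opening from 0.0 (shut) to 1.0 (fully open).
Only numpy, scipy, OpenCV 4.12 (cv2) and the standard library are available. Lean on these libraries where they do the work, as an engineer would, in place of code of your own. Each camera call takes 0.05 s, during which the arm holds its last target. There are 200 camera calls.

TASK

The clear canister hung in the metal tipping frame on the phone repair bench holds two steel pressing balls. Turn the dial on its lid clockwise, all the way to the largest opening, before you tip it; then swing the canister over with its crank so that both balls drop into the tray below, and let go so that it swings back upright with the dial left fully open.

Things in the scene. Friction and masses are not known exactly. Their poses are not given: they have to be found in the camera images.
- dial (a joint): The dial lid: white disc, 62 mm across, 3 mm thick, with a fan-shaped opening (the largest, 84 degrees wide) and round holes too small for the balls. 0 to 1.571 rad, growing clockwise seen from above; starts at 0.1 to 0.55. At 1.571, its end stop, the largest opening lies over the pouring window (over 0.19 short is not open). Stays where left; turns at 0.03 N m.
- dial_grip (a point): Point on the dial's axis in its white bar grip (40 mm long, 10 thick, rising 32 above the disc), 10 mm below the bar's top, 22 above the disc's top face, about 138 above the bench. x along the bar, y across it (largest opening to -y, in the disc), z up. 60 mm around it is free above the disc.
- crank_grip (a point): Middle of the crank's black handle, a round bar 12 mm thick, 66 long. y along it (free end -y), -x the way it pours and the handle moves, z up when upright: its tilt is the tipping angle, 0 to a stop at 2.1 rad. Starts 117 mm above the bench; arc of 55 mm radius about a pivot axis parallel to it, 48 mm to -x and 27 below. Spring return, 2 to 4 N at the handle. 35 mm free round it, nothing below.
- tray (a point): Middle of the inner floor of the fixed catch tray under the canister, 4 mm above the bench: inside 162 mm (x) by 76 mm (y), walls 24 mm above the floor. z up, -x the pouring side. The pivot axis is 40 mm to +x and 86 above this point; the balls roll out once the canister is tipped beyond about 1.8 rad.
- ball_a_center (a point): Centre of one steel ball, 14 mm across, inside the canister at the start.
- ball_b_center (a point): Centre of the other steel ball, 14 mm across, inside the canister at the start.

How it is judged:
By the outcome, as a careful person would: the job done as asked, in the order asked, and still so for the second after the job is handed in, with the robot touching nothing.
It also fails if it takes over 48 s, if anything falls off the work surface, if the arm or the gripper's body presses on something with over 40 N, if the wrist force passes 120 N, or if a joint passes its speed limit or range.

## Working session

There is one attempt and no reset: what is moved stays moved. The work goes in short steps, Python scripts to look and compute and a shell command to move; the robot and the scene stay as the last step left them, time stands still between calls to the robot, and variables do not carry over. Pictures are saved under pics/ and viewed, about 8 in all and at most 12, crops included, and the job is handed in when it is done.

```bash
mkdir -p pics; cat > h.py <<'E'
import numpy as np,cv2
from rig import sensors,eyes,ctrl
from scipy.spatial.transform import Rotation as R
def snap(n,f):
    c=eyes.camera(n); cv2.imwrite(f'pics/{f}.png',c['img'][:,:,::-1])
    np.save(f'pics/{f}.npy',{k:v for k,v in c.items() if k!='img'},allow_pickle=True); return c
def rot(a):
    a=np.array(a,float)
    return a if a.shape==(3,3) else R.from_quat(a,scalar_first=True).as_matrix()
def ray(f,u,v):
    c=np.load(f'pics/{f}.npy',allow_pickle=True).item()
    d=rot(c['attitude'])@[(u-c['cx'])/c['fx'],(v-c['cy'])/c['fy'],1]
    return np.array(c['origin'],float),d/np.linalg.norm(d)
def tri(*obs):
    A=np.zeros((3,3));b=np.zeros(3);L=[ray(*o) for o in obs]
    for o,d in L: P=np.eye(3)-np.outer(d,d);A+=P;b+=P@o
    x=np.linalg.solve(A,b); return x.round(1),[round(float(np.linalg.norm((np.eye(3)-np.outer(d,d))@(x-o))),1) for o,d in L]
def atz(f,u,v,z): o,d=ray(f,u,v); return (o+d*(z-o[2])/d[2]).round(1)
def proj(f,p):
    c=np.load(f'pics/{f}.npy',allow_pickle=True).item()
    q=rot(c['attitude']).T@(np.array(p)-c['origin']); return [round(c['fx']*q[0]/q[2]+c['cx'],1),round(c['fy']*q[1]/q[2]+c['cy'],1)]
E
python3 - <<'E'
from h import *
for n in ['scene','side','wrist']:
    c=snap(n,n+'0'); print(n,c['fx'],c['origin'],c['attitude'])
s=sensors.read_state(); print(s)
a=[cv2.imread(f'pics/{n}0.png') for n in ['scene','side','wrist']]
E
```

```text
scene 433.1485175377477 [1025.6508262   330.55164954  468.89294179] [-0.21321765  0.37610073  0.78612698 -0.4416909 ]
side 439.3172994291099 [ 532.72234038 -566.13691073  421.64420545] [-0.51188191  0.85703709 -0.05519235  0.02044842]
wrist 373.13072634270907 [674.5845161  -73.49675766 372.98044332] [-4.49617046e-04  4.47964088e-04  9.89447072e-01  1.44893367e-01]
{'time': 0.15, 'qpos': array([ 2.88133224e-01,  3.59230187e-01,  1.12631117e-02, -2.47826590e-04,
       -1.22410676e+00, -2.88115474e-01]), 'dq': array([-0.00057675, -0.00312348,  0.00266537,  0.0018591 ,  0.0005057 ,
       -0.00060012]), 'tau': array([-2.36291526e-03, -5.83877099e+01,  2.93650192e+01,  6.94064632e+00,
       -4.26741812e-03,  1.52487612e-06]), 'tool_pos': array([ 6.74644588e+02, -6.86811765e-03,  2.41572358e+02]), 'orientation': array([-6.45529747e-04,  3.33033591e-05,  9.99999789e-01, -6.97932206e-05]), 'contact_force': array([-0.42633851, -0.45562268, -0.50150327]), 'ft_torque': array([ 0.00666575, -0.03943431, -0.00123504]), 'opening': 0.997424741692023}
```

View pics/scene0.png

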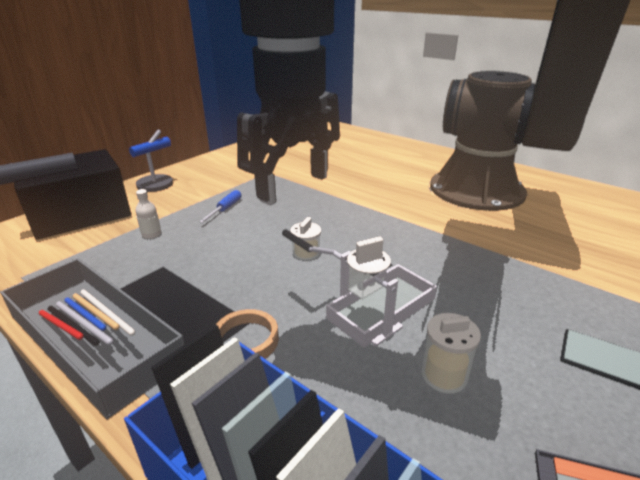

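View pics/side0.png

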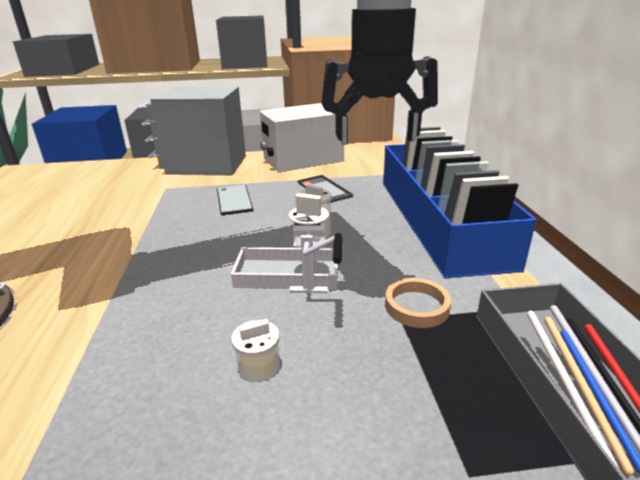

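View pics/wrist0.png

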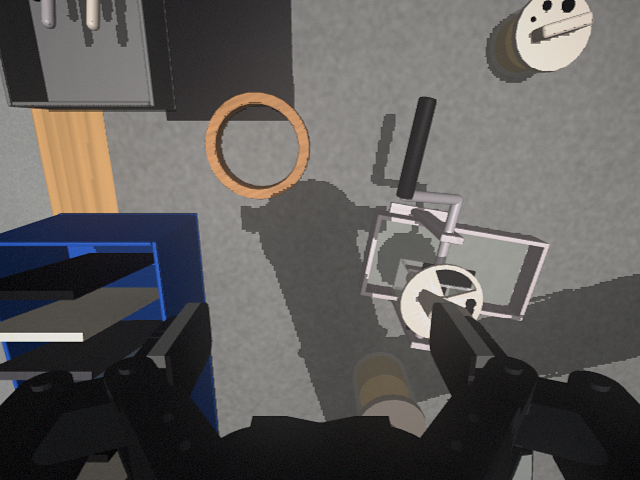

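The scene shows the frame with its canister at scene (369,262), side (309,216) and wrist (441,303). The black crank handle is at scene (298,241), side (338,248) and wrist (416,148), and its free end points to world -y. I'll look at enlarged crops next.

```bash
python3 - <<'E'
from h import *
print('disc',tri(('scene0',369,262),('side0',309,215),('wrist0',441,303)))
print('handle',tri(('scene0',298,241),('side0',338,248),('wrist0',416,148)))
a=cv2.imread('pics/wrist0.png')[80:360,340:560]; b=cv2.imread('pics/side0.png')[180:300,225:350];c=cv2.imread('pics/scene0.png')[210:350,270:440]
f=lambda i,h:cv2.resize(i,None,fx=h,fy=h,interpolation=cv2.INTER_CUBIC)
o=np.zeros((560,800,3),np.uint8);a=f(a,2);o[:560,:440]=a;b=f(b,2.4);o[:b.shape[0],450:450+b.shape[1]]=b;c=f(c,1.9);o[290:290+c.shape[0],450:450+c.shape[1]]=c
cv2.imwrite('pics/crop.png',o)
E
```

```text
disc (array([583.2,  55.3, 113.2]), [0.5, 1.3, 1.4])
handle (array([611.1, -59.4, 117.2]), [1.7, 1.7, 1.3])
```

View pics/crop.png

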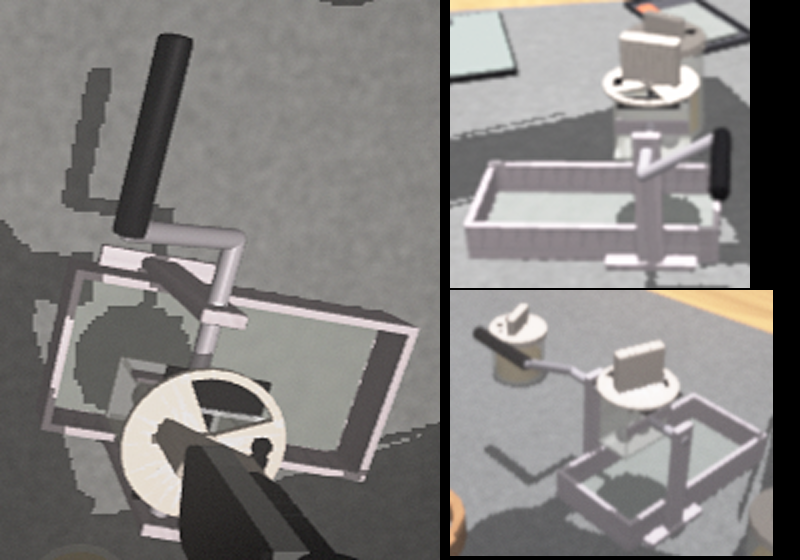

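The crops show the largest opening pointing up-right in the wrist view (about 56° above image right). The bar is perpendicular to it, the pouring side is image right, and the dial needs about 1.1 rad clockwise. I'll work out yaw and bar position.

```bash
python3 - <<'E'
from h import *
# handle ends
w=lambda u,v:(340+u/2,80+v/2); s=lambda u,v:(225+(u-450)/2.4,180+v/2.4); c=lambda u,v:(270+(u-450)/1.9,210+(v-290)/1.9)
e1=atz('wrist0',*w(174,40),117);e2=atz('wrist0',*w(130,230),117);print('handle ends',e1,e2,np.degrees(np.arctan2(*(e2-e1)[[1,0]])))
print('h free',tri(('wrist0',*w(174,42)),('scene0',*c(480,332)),)); print('inner',tri(('wrist0',*w(130,228)),('scene0',*c(522,360))))
for p in [(75,270),(417,327),(365,480)]: print('tray rim',atz('wrist0',*w(*p),28))
print('bar side',atz('side0',*s(622,33),148),atz('side0',*s(680,42),148))
print('bar scene',atz('scene0',*c(615,357),148),atz('scene0',*c(664,343),148))
print('disc w',atz('wrist0',*w(203,443),116),'disc sc',atz('scene0',*c(638,384),116),'side',atz('side0',*s(651,85),116))
E
```

```text
handle ends [605.4 -90.5 117. ] [615.6 -28.8 117. ] 80.61298765858474
h free (array([605.3, -89.3, 118.9]), [0.8, 0.8])
inner (array([617.2, -30.7, 121.2]), [0.7, 0.7])
tray rim [620.    5.7  28. ]
tray rim [453.   34.2  28. ]
tray rim [465.4 116.9  28. ]
bar side [567.   62.2 148. ] [602.4  41.9 148. ]
bar scene [603.6  46.9 148. ] [564.5  64.1 148. ]
disc w [582.5  52.6 116. ] disc sc [581.9  54.5 116. ] side [583.5  48.2 116. ]
```

```bash
python3 -m jog '[{"offset":[4.5,2.7,1.7],"angular":[0,0,-0.18],"gripper":8.5},{"offset":[9.2,5.4,3.0],"angular":[0,0,-0.36],"gripper":8.5},{"offset":[9.2,5.4,3.0],"angular":[0,0,-0.54],"gripper":8.5},{"offset":[9.2,5.4,3.0],"angular":[0,0,-0.72],"gripper":8.5},{"offset":[9.2,5.4,3.0],"angular":[0,0,-0.9],"gripper":8.5},{"offset":[9.2,5.4,3.0],"angular":[0,0,-1.06],"gripper":8.5},{"offset":[9.2,5.4,3.0],"angular":[0,0,-1.06],"gripper":8.5},{"offset":[9.2,5.4,3.0],"angular":[0,0,-1.06],"gripper":8.5}]'
python3 - <<'E'
from h import *
snap('wrist','w1'); s=sensors.read_state(); print(rot(s['orientation']).round(3),s['qpos'].round(2))
E
```

```text
time: 1.15
tool_pos: [582.9, 54.0, 212.2]
orientation: [-0.0, -0.504, 0.864, 0.0]
contact_force: [-0.3, 0.4, 0.3]
opening: 0.995
[[-0.491 -0.871 -0.   ]
 [-0.871  0.491 -0.   ]
 [ 0.     0.    -1.   ]] [ 0.43  0.23 -0.23 -0.   -1.1   0.63]
```

View pics/w1.png

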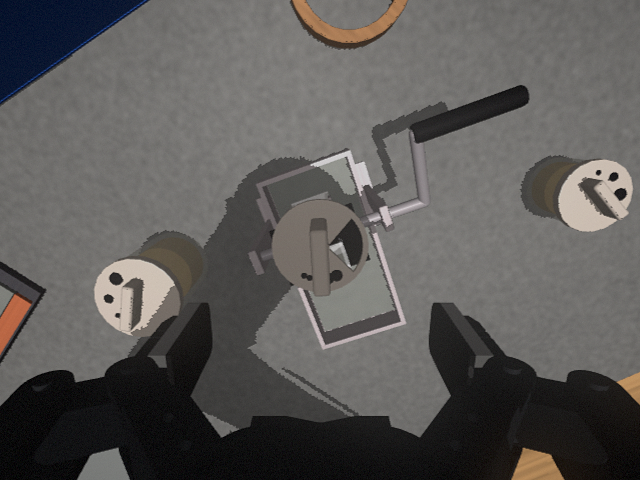

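```bash
python3 - <<'E'
from h import *
a=atz('w1',318.5,224,148);b=atz('w1',320.5,295,148);print(a,b,(a+b)/2,np.linalg.norm(b-a),np.degrees(np.arctan2(*(b-a)[[1,0]])))
print('disc',atz('w1',320,246,116)); s=sensors.read_state();print(rot(s['orientation']).T@((a+b)/2-s['tool_pos']))
print('handle',tri(('w1',470,115),('wrist0',416,148),('scene0',298,241)))
E
```

```text
[603.3  42.9 148. ] [566.3  62.6 148. ] [584.8   52.75 148.  ] 41.9176573772915 151.96771497974518
disc [583.2  53.4 116. ]
[ 0.11755375 -2.24153902 64.18390535]
handle (array([609.5, -60.3, 116. ]), [1.0, 0.6, 1.3])
```

```bash
python3 - <<'E'
import cv2
cv2.imwrite('pics/c1.png',cv2.resize(cv2.imread('pics/w1.png')[180:330,240:420],None,fx=4,fy=4,interpolation=cv2.INTER_CUBIC))
E
```

```text
(no output)
```

View pics/c1.png

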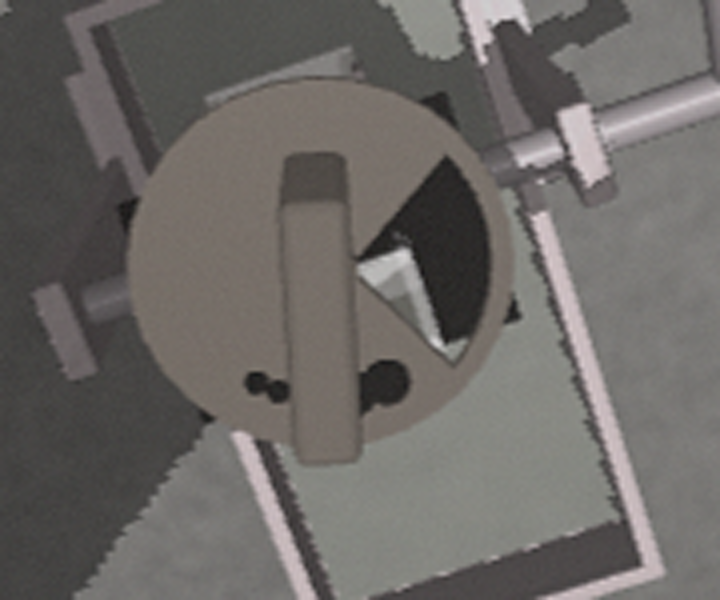

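The crop shows the bar centred between the jaws and nearly parallel to the pads. The opening faces image right, about 73° short of the pouring side, so I'll go down and grip.

```bash
python3 -m jog '[{"offset":[0,-0.05,3],"angular":[0,0,-0.04],"gripper":5},{"offset":[0,-0.05,5],"angular":[0,0,-0.04],"gripper":5},{"offset":[0,-0.05,6.5],"angular":[0,0,-0.04],"gripper":5},{"offset":[0,-0.05,7.8],"angular":[0,0,-0.04],"gripper":5},{"offset":[0,-0.05,7.8],"angular":[0,0,-0.04],"gripper":5},{"offset":[0,-0.05,7.8],"angular":[0,0,-0.04],"gripper":2},{"offset":[0,-0.05,7.8],"angular":[0,0,-0.04],"gripper":0.4},{"offset":[0,-0.05,7.8],"angular":[0,0,-0.04],"gripper":0.4},{"offset":[0,-0.05,7.8],"angular":[0,0,-0.04],"gripper":0.4},{"offset":[0,-0.05,7.8],"angular":[0,0,-0.04],"gripper":0.4},{"offset":[0,-0.05,7.8],"angular":[0,0,-0.04],"gripper":0.4}]'
```

```text
time: 2.58
tool_pos: [583.8, 53.8, 135.1]
orientation: [0.001, -0.523, 0.852, -0.0]
contact_force: [-1.7, 0.6, 7.1]
opening: 0.103
```

```bash
python3 -m jog '[{"offset":[0,0,0],"angular":[0,0,0.12],"gripper":0.4},{"offset":[0,0,0],"angular":[0,0,0.26],"gripper":0.4},{"offset":[0,0,0],"angular":[0,0,0.4],"gripper":0.4},{"offset":[0,0,0],"angular":[0,0,0.54],"gripper":0.4},{"offset":[0,0,0],"angular":[0,0,0.68],"gripper":0.4},{"offset":[0,0,0],"angular":[0,0,0.82],"gripper":0.4},{"offset":[0,0,0],"angular":[0,0,0.96],"gripper":0.4},{"offset":[0,0,0],"angular":[0,0,1.1],"gripper":0.4},{"offset":[0,0,0],"angular":[0,0,1.2],"gripper":0.4},{"offset":[0,0,0],"angular":[0,0,1.2],"gripper":0.4}]'
python3 -c "
from rig import sensors;s=sensors.read_state();print(s['ft_torque'],s['time'])"
```

```text
time: 3.82
tool_pos: [582.6, 53.1, 135.1]
orientation: [-0.001, 0.051, 0.999, -0.0]
contact_force: [-5.6, -0.9, 8.7]
opening: 0.101
[-0.65526426  2.05801653 -0.01400144] 3.825
```

```bash
python3 -m jog '[{"offset":[0,0,0],"angular":[0,0,0.05],"gripper":0.4},{"offset":[0,0,0],"angular":[0,0,0.1],"gripper":0.4},{"offset":[0,0,0],"angular":[0,0,0.13],"gripper":0.4},{"offset":[0,0,0],"angular":[0,0,0.13],"gripper":0.4}]'
python3 -c "
from rig import sensors;s=sensors.read_state();print(s['ft_torque'],s['time'])"
```

```text
time: 4.32
tool_pos: [582.6, 53.1, 135.1]
orientation: [-0.001, 0.114, 0.993, -0.001]
contact_force: [-6.4, -1.1, 9.5]
opening: 0.104
[-0.49476015  2.2291522   1.02259216] 4.325
```

```bash
python3 -m jog '[{"offset":[0,0,0],"angular":[0,0,-0.02],"gripper":3},{"offset":[0,0,0],"angular":[0,0,-0.06],"gripper":5},{"offset":[0,0,0],"angular":[0,0,-0.06],"gripper":5},{"offset":[0,0,-3],"angular":[0,0,-0.06],"gripper":5},{"offset":[0,-4,-8],"angular":[0,0,-0.06],"gripper":5},{"offset":[0,-6,-8],"angular":[0,0,-0.06],"gripper":5},{"offset":[0,-6,-8],"angular":[0,0,-0.06],"gripper":5}]'
python3 - <<'E'
from h import *
c=snap('wrist','w2');s=sensors.read_state();print(proj('w2',[583,53,116]),proj('w2',[610,-60,117]),s['contact_force'],s['ft_torque'])
E
```

```text
time: 5.2
tool_pos: [569.4, -5.7, 214.5]
orientation: [0.0, 0.086, 0.996, 0.0]
contact_force: [0.7, 0.8, 0.5]
opening: 0.588
[np.float64(315.6), np.float64(328.7)] [np.float64(239.2), np.float64(173.8)] [-0.31280417  0.42292403  0.59886955] [-0.00119772  0.01795792 -0.03282607]
```

View pics/w2.png

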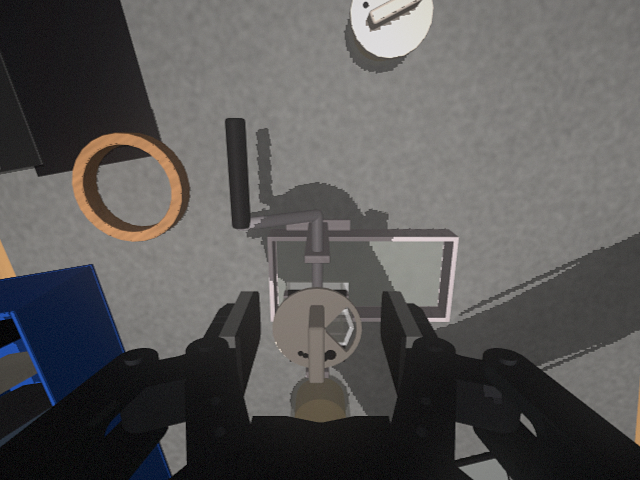

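The opening now lies over the pouring window (346,328), facing the pouring side. The bar is square to the tray and the tool is aligned with the frame. Next is the handle at (238,173).

```bash
python3 - <<'E'
from h import *
h=tri(('w2',238,173),('w1',470,115),('wrist0',416,148));print(h, atz('w2',236,122,117),atz('w2',241,226,117))
s=sensors.read_state();T=rot(s['orientation']).T
print('off cm',T@(h[0]-s['tool_pos'])/10, s['tool_pos'])
E
```

```text
(array([610.3, -60.6, 118.1]), [0.1, 0.3, 0.3]) [604.8 -89.6 117. ] [616.6 -27.8 117. ]
off cm [-4.98203759 -4.77043376  9.57638622] [569.39623246  -5.1120768  213.89385767]
```

```bash
python3 -m jog '[{"offset":[-3,-3,0],"angular":[0,0,0],"gripper":4.5},{"offset":[-5,-5.3,2],"angular":[0,0,0],"gripper":4.5},{"offset":[-5,-5.3,5],"angular":[0,0,0],"gripper":4.5},{"offset":[-5,-5.3,8],"angular":[0,0,0],"gripper":4.5},{"offset":[-5,-5.3,10.4],"angular":[0,0,0],"gripper":4.5},{"offset":[-5,-5.3,10.4],"angular":[0,0,0],"gripper":4.5},{"offset":[-5,-5.3,10.4],"angular":[0,0,0],"gripper":2},{"offset":[-5,-5.3,10.4],"angular":[0,0,0],"gripper":0.6},{"offset":[-5,-5.3,10.4],"angular":[0,0,0],"gripper":0.6},{"offset":[-5,-5.3,10.4],"angular":[0,0,0],"gripper":0.6},{"offset":[-5,-5.3,10.4],"angular":[0,0,0],"gripper":0.6}]'
```

```text
time: 6.62
tool_pos: [610.2, -65.0, 111.3]
orientation: [0.001, 0.085, 0.996, 0.0]
contact_force: [-4.3, 2.8, 6.7]
opening: 0.115
```

```bash
python3 -m jog '[{"offset":[0.5,0,-0.68],"angular":[0,0,0],"gripper":0.6},{"offset":[1.02,0,-1.29],"angular":[0,0,0],"gripper":0.6},{"offset":[1.66,0,-1.8],"angular":[0,0,0],"gripper":0.6},{"offset":[2.37,0,-2.23],"angular":[0,0,0],"gripper":0.6},{"offset":[3.13,0,-2.53],"angular":[0,0,0],"gripper":0.6},{"offset":[3.93,0,-2.73],"angular":[0,0,0],"gripper":0.6},{"offset":[3.93,0,-2.73],"angular":[0,0,0],"gripper":0.6}]'
python3 - <<'E'
from h import *
snap('side','s1'); cv2.imwrite('pics/s1c.png',cv2.resize(cv2.imread('pics/s1.png')[120:320,200:440],None,fx=2.5,fy=2.5))
E
```

```text
time: 7.5
tool_pos: [576.3, -59.0, 141.7]
orientation: [0.006, 0.084, 0.996, 0.0]
contact_force: [7.5, -2.1, 9.9]
opening: 0.111
```

View pics/s1c.png

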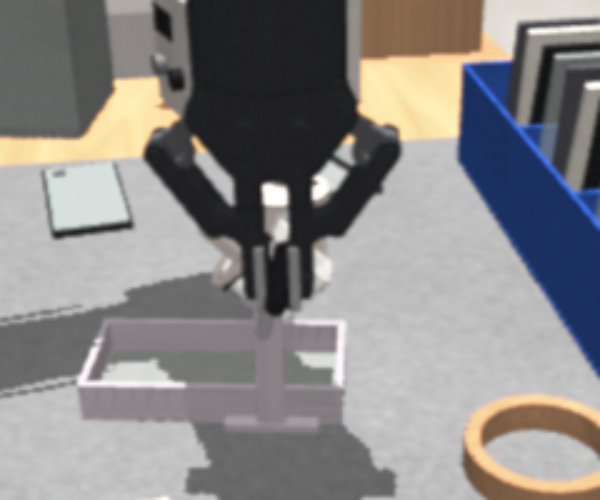

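The handle is held and the canister has tipped about 0.9 rad, with low forces. I'll carry on to the stop and hold there.

```bash
python3 -m jog '[{"offset":[0.82,0,-0.07],"angular":[0,0,0],"gripper":0.6},{"offset":[1.64,0,-0.02],"angular":[0,0,0],"gripper":0.6},{"offset":[2.45,0,0.16],"angular":[0,0,0],"gripper":0.6},{"offset":[3.22,0,0.46],"angular":[0,0,0],"gripper":0.6},{"offset":[3.93,0,0.86],"angular":[0,0,0],"gripper":0.6},{"offset":[4.58,0,1.37],"angular":[0,0,0],"gripper":0.6},{"offset":[5.15,0,1.98],"angular":[0,0,0],"gripper":0.6},{"offset":[5.55,0,2.55],"angular":[0,0,0],"gripper":0.6},{"offset":[5.55,0,2.55],"angular":[0,0,0],"gripper":0.6},{"offset":[5.55,0,2.55],"angular":[0,0,0],"gripper":0.6},{"offset":[5.55,0,2.55],"angular":[0,0,0],"gripper":0.6},{"offset":[5.55,0,2.55],"angular":[0,0,0],"gripper":0.6},{"offset":[5.55,0,2.55],"angular":[0,0,0],"gripper":0.6},{"offset":[5.55,0,2.55],"angular":[0,0,0],"gripper":0.6}]'
python3 - <<'E'
from h import *
snap('side','s2');snap('scene','c2')
a=cv2.resize(cv2.imread('pics/s2.png')[150:310,210:370],(400,400),interpolation=2);b=cv2.resize(cv2.imread('pics/c2.png')[200:360,290:450],(400,400),interpolation=2)
cv2.imwrite('pics/v2.png',np.hstack([a,b]))
E
```

```text
time: 9.3
tool_pos: [518.6, -49.0, 114.4]
orientation: [0.003, 0.084, 0.996, 0.001]
contact_force: [-2.4, 2.5, 11.4]
opening: 0.117
```

View pics/v2.png

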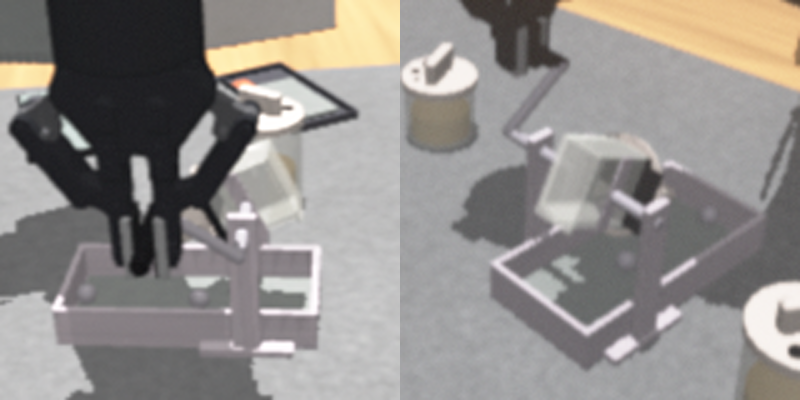

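Both balls lie in the tray: left panel (88,293) and (200,297), right panel (708,213) and (627,259). I'll guide the crank most of the way back along the arc so that the fingers don't block it, then let go.

```bash
python3 -m jog '[{"offset":[-0.4,0,-0.57],"angular":[0,0,0],"gripper":0.6},{"offset":[-0.97,0,-1.18],"angular":[0,0,0],"gripper":0.6},{"offset":[-1.62,0,-1.69],"angular":[0,0,0],"gripper":0.6},{"offset":[-2.33,0,-2.09],"angular":[0,0,0],"gripper":0.6},{"offset":[-3.1,0,-2.39],"angular":[0,0,0],"gripper":0.6},{"offset":[-3.91,0,-2.57],"angular":[0,0,0],"gripper":0.6},{"offset":[-4.73,0,-2.62],"angular":[0,0,0],"gripper":0.6},{"offset":[-5.55,0,-2.55],"angular":[0,0,0],"gripper":0.6},{"offset":[-6.35,0,-2.35],"angular":[0,0,0],"gripper":0.6},{"offset":[-7.11,0,-2.05],"angular":[0,0,0],"gripper":0.6},{"offset":[-7.82,0,-1.62],"angular":[0,0,0],"gripper":0.6},{"offset":[-8.46,0,-1.11],"angular":[0,0,0],"gripper":0.6},{"offset":[-8.98,0,-0.5],"angular":[0,0,0],"gripper":0.6},{"offset":[-9.2,0,-0.25],"angular":[0,0,0],"gripper":0.6},{"offset":[-9.2,0,-0.25],"angular":[0,0,0],"gripper":0.6},{"offset":[-9.2,0,-0.25],"angular":[0,0,0],"gripper":2.5},{"offset":[-9.2,0,-0.25],"angular":[0,0,0],"gripper":4.5},{"offset":[-9.2,0,-0.25],"angular":[0,0,0],"gripper":4.5},{"offset":[-9.2,0,-0.25],"angular":[0,0,0],"gripper":4.5}]'
```

```text
time: 11.78
tool_pos: [607.5, -64.8, 114.6]
orientation: [0.0, 0.085, 0.996, 0.0]
contact_force: [0.2, -0.4, -0.1]
opening: 0.525
```

```bash
python3 -m jog '[{"offset":[0,0,-3],"angular":[0,0,0],"gripper":4.5},{"offset":[0,0,-7],"angular":[0,0,0],"gripper":4.5},{"offset":[0,2,-11],"angular":[0,0,0],"gripper":4.5},{"offset":[4,5,-11],"angular":[0,0,0],"gripper":4.5},{"offset":[4,5,-11],"angular":[0,0,0],"gripper":4.5},{"offset":[4,5,-11],"angular":[0,0,0],"gripper":4.5}]'
python3 - <<'E'
from h import *
snap('wrist','w3');snap('side','s3')
a=cv2.resize(cv2.imread('pics/w3.png')[80:400,180:500],(400,400),interpolation=2);b=cv2.resize(cv2.imread('pics/s3.png')[150:310,210:370],(400,400),interpolation=2)
cv2.imwrite('pics/v3.png',np.hstack([a,b]));print(proj('w3',[583,53,116]))
E
```

```text
time: 12.52
tool_pos: [576.5, -8.6, 224.9]
orientation: [0.0, 0.084, 0.996, 0.0]
contact_force: [0.2, -0.4, 1.0]
opening: 0.525
[np.float64(325.8), np.float64(323.5)]
```

View pics/v3.png

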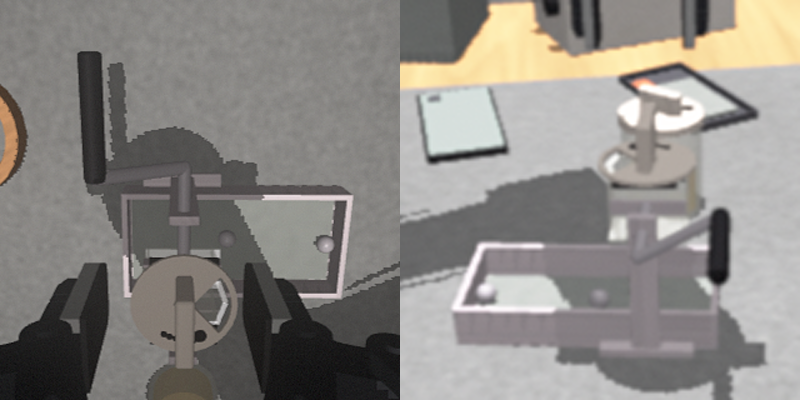

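The canister is upright again, the dial's opening is still over the window (left panel 220,302), and both balls are in the tray (227,240 and 324,243). The gripper is clear, so I'll hand in.

```bash
python3 -c "
from rig import ctrl;print(ctrl.job_done())"
```

```text
the job is handed in; nothing more can be done
None
```

The job is done and handed in at about 12.6 s of the 48 s allowed. The hand-in reports no verdict.

- **Dial:** I gripped the bar and turned it about 1.33 rad clockwise, until it met the end stop at a moment of about 1 N m. I did this before tipping.
- **Tipping:** I swung the crank over to about 2.1 rad, and both balls dropped into the tray. I guided the crank most of the way back and let go just short of upright, because the open fingers would have blocked a free swing from the tipped position.
- **Last checks:** The final pictures show the canister upright, the largest opening still over the pouring window and both balls in the tray. The gripper was clear and touching nothing. Contact force read at most about 12 N at the end of each move.
- **Disagreement:** At the stop, the tool stood about 0.06 rad past the frame direction I measured from the handle. I put this down to flex in the grip. It is well inside the 0.19 rad allowed, and the pictures show the dial fully open.

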